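Put three turned parts back into the nests that fit them

TASK

The three machined parts sit in one another's nests: put each into the nest whose round pocket is made for it - the flange into the large nest, the steel gear into the medium one, the small brass pinion into the small one - hub upward and lying flat on the pocket floor. The nests are all taken, so park a part on the plywood pad or any clear bit of bench on the way. Set the parts down rather than dropping them, and leave the oil bottle, the caliper and the wrench where they are.

Things in the scene. Friction and masses are not known exactly. Their poses are not given: they have to be found in the camera images.
- flange: Turned pale grey flange, the widest part: disc 70 mm in diameter, 14 mm thick, four bolt holes; round hub 36 mm in diameter, 17 mm high on top (31 mm over all). About 0.12 kg. Starts hub up on the rim of the small nest (underside 14 mm above the bench), too big for that pocket. Origin: centre of its underside; z points up through the hub.
- gear: Grey steel spur gear, the middle one in size: 56 mm over the teeth, 14 mm thick, with a round hub 28 mm in diameter, 7 mm high on top (21 mm over all). About 0.14 kg. Starts hub up in the large nest, on the pocket floor. Origin: centre of its underside; z points up through the hub.
- pinion: Small brass spur gear: 40 mm over the teeth, 10 mm thick, with a round hub 20 mm in diameter, 7 mm high on top (17 mm over all). About 0.05 kg. Starts hub up in the medium nest, on the pocket floor. Origin: centre of its underside; z points up through the hub.
- nest_large: The largest of the three fixed aluminium nest blocks: a square block 104 x 104 mm, 14 mm high, a cap screw in each corner; one round pocket 80 mm in diameter in the middle of its top (floor 7 mm above the bench, mouth chamfered 3 mm). Origin: centre of the block's underside, on the bench; z up, x and y along its sides.
- nest_medium: The middle one of the three fixed aluminium nest blocks: a square block 90 x 90 mm, 14 mm high, a cap screw in each corner; one round pocket 66 mm in diameter in the middle of its top (floor 7 mm above the bench, mouth chamfered 3 mm). Origin: centre of the block's underside, on the bench; z up, x and y along its sides.
- nest_small: The smallest of the three fixed aluminium nest blocks: a square block 80 x 80 mm, 14 mm high, a cap screw in each corner; one round pocket 50 mm in diameter in the middle of its top (floor 7 mm above the bench, mouth chamfered 3 mm). Origin: centre of the block's underside, on the bench; z up, x and y along its sides.
- pad: Flat square plywood pad, 96 x 96 mm, 6 mm thick, fixed to the bench and empty at the start: a place to park a part. Origin: centre of its underside; its top is 6 mm above the bench.
- oil: Bystander: dark plastic oil bottle with a yellow nozzle, standing on the blue mat, 52 mm across, 151 mm high. Origin: centre of its underside.
- caliper: Bystander: caliper lying flat on the blue mat, 230 x 69 x 11 mm. Origin: middle of its underside; long along its x.
- wrench: Bystander: steel combination wrench lying flat, 144 x 20 x 7 mm. Origin: middle of its underside; long along its x.

How it is judged:
By the outcome, as a careful person would: the job done as asked, in the order asked, and still so for the second after the job is handed in, with the robot touching nothing.
It also fails if it takes over 93 s, if anything falls off the work surface, if the arm or the gripper's body presses on something with over 40 N, if the wrist force passes 120 N, or if a joint passes its speed limit or range.

ROBOT

A 7-joint arm with a two-finger parallel gripper is mounted at the origin on a cart in front of the work surface, level with it; the furniture and walls round the work are solid. World frame = base frame: x ahead of the robot, y to its left, z up, the work surface at z = 0. Lengths are in m, angles in rad, forces in N, time in s.
With the tool pointing down it reaches from about 0.35 to 0.9 m from the base axis. Payload 19.9 kg.
Tool frame: the origin (TCP) lies at the very end of the fingers, on their centre line; the grasp point (between the pads) lies ctrl.hold_point_z behind it (ctrl.hold_point_z is the distance from the TCP to the grasp point, in m); z points along the fingers, x is the direction in which the jaws open and shut, and the axes are right-handed (so a half turn about z gives the same grasp; the last joint's range is limited). The gripper opens to 94 mm and grips with 3 to 60 N. Pads are 16 mm wide; open, the fingers measure 119 mm over their backs; the gripper's body (75 mm by 177 mm) begins 78 mm behind the grasp point.
Start: joints at [-1.183, 0.417, -0.01, 1.614, 0.005, 1.111, -0.053], TCP at [0.26, 0.568, 0.205] pointing down, gripper open.
Joint ranges: [-2.81, 2.81], [-0.39, 2.02], [-1.27, 1.25], [0.06, 2.57], [-1.19, 4.33], [0.19, 2], [-2.82, 2.82]. Speed limits (rad/s): [1.89, 1.89, 2.39, 2.39, 3.01, 3.01, 3.01].

INTERFACE

Orientations are given as a 3x3 rotation matrix whose columns are the frame's x, y, z axes.
In Python, from workcell import ctrl gives the robot as it stands.
- The arm moves only by the tool send_rows, never from a script. Its arguments are lists of equal length, an entry for each row: "fingers": the closure in counts, from 0 (fully open) to 255 (shut); "xyz": the shift along the tool's x, y, z in units of 50 mm (1.0 is 50 mm), a list of three; "turn": the turn, a rotation vector about the tool's x, y, z in units of 6 degrees (1.0 is 6 degrees), a list of three. A call has 1 to 8 rows; each row is the pose to reach, as a shift and turn from the pose commanded when the call began, along the tool's axes at that moment; what a row does not reach only later rows make up. A row lasts 1/10 s, in which the tool goes at most 50 mm and 8.59 degrees, less where a joint would pass 70% of its speed; a pose out of reach is approached as far as the arm can. A call with a gripper value outside its range is refused whole. The fingers move at their own pace and stop on an object; the grip force is fixed at half the most. Time passes only in rows, so rows that repeat a pose let the fingers close. It gives the time, the measured TCP pose, the force and the opening at its end, in the units of the state.
- ctrl.sense(): the state, without advancing time (a new reading comes with each control period).
- ctrl.grab_frame(name): name is "scene" or "side" or "wrist"; returns a dict with "image" (400x640x3 uint8, blue, green, red), "range_z" (400x640 float32, m along the optical axis (not along the pixel's ray), 0 where there is no reading), "vertical_fov" (degrees; the focal length in pixels is half the picture's height over the tangent of half this angle, whatever the lens; pixels are square), "cx", "cy" (the principal point, pixels), "dist_coeffs" ([k1, k2, p1, p2, k3] as OpenCV has them; the pictures are not rectified), "rvec" (rotation vector, rad) and "tvec" (3), from world to camera coordinates, as OpenCV has them; the wrist camera has in their place "mount" (4x4, takes a point from camera to tool coordinates, whose origin is the TCP and whose axes are the tool frame's). Camera axes: x right, y down, z forward; pixel columns grow to the right and rows downward; lengths in m; the calibration is good to about 2 mm. A picture is of the moment at which its call begins: read the wrist's pose just before it.
- ctrl.close_job(): hands the job in, once; it reports no verdict.
The state is a dict: "t": time; "joint_positions": joint angles; "qvel": joint speeds; "tau": joint torques, N m; "eef_pos": TCP position; "orientation": TCP orientation; "ft_force": force on the tool from outside, world axes, zero at the start; "ft_torque": the same for the moment, N m; "opening": finger opening in m.
Only numpy, scipy, OpenCV 4.12 (cv2) and the standard library are available. Lean on these libraries where they do the work, as an engineer would, in place of code of your own. Each camera call takes 0.05 s, during which the arm holds its last target.

## Working session

There is one attempt and no reset: what is moved stays moved. The work goes in short steps, Python scripts to look and compute and a tool call to move; the robot and the scene stay as the last step left them, time stands still between calls to the robot, and variables do not carry over. Pictures are saved under pics/ and viewed, and the job is handed in when it is done.

Besides the shell and the picture viewer there is one more tool, called after "Emit:" in YAML: its name, and indented under it one key for each argument. send_rows: Moves the arm, as the interface text tells. Its arguments: {"type":"object","properties":{"fingers":{"type":"array","items":{"type":"number"}},"xyz":{"type":"array","items":{"type":"array","items":{"type":"number"}}},"turn":{"type":"array","items":{"type":"array","items":{"type":"number"}}}},"required":["fingers","xyz","turn"]}

```bash
ls; mkdir -p pics
python3 - <<'E'
from workcell import ctrl
import cv2,numpy as np
s=ctrl.sense();print(s);print(ctrl.hold_point_z)
for n in("scene","side"):
    f=ctrl.grab_frame(n);cv2.imwrite(f"pics/{n}0.png",f["image"]);np.save(f"pics/{n}0.npy",f,allow_pickle=True)
    print({k:v for k,v in f.items() if k not in("image","range_z")})
E
```

```text
pics
{'t': 0.0, 'joint_positions': array([-1.18349727,  0.41797313, -0.01032994,  1.61415192,  0.00471135,
        1.11067267, -0.05303863]), 'qvel': array([ 9.00655780e-04,  4.40906999e-04,  5.15111951e-04,  1.11443713e-03,
       -7.22302596e-04,  7.01874417e-06, -6.98655006e-04]), 'tau': array([-1.18687299e-04, -8.51276708e+01,  6.38853740e-01, -4.25977170e+01,
       -4.88253159e-02,  1.87510089e-02,  9.54142092e-05]), 'eef_pos': array([0.25971161, 0.56808957, 0.20483504]), 'orientation': array([[ 4.15779371e-01,  9.09465418e-01, -4.09246326e-04],
       [ 9.09464748e-01, -4.15779563e-01, -1.10802078e-03],
       [-1.17786284e-03,  8.84970754e-05, -9.99999302e-01]]), 'ft_force': array([0.29587   , 0.64585507, 0.11188674]), 'ft_torque': array([-0.04062459,  0.00459358, -0.0517127 ]), 'opening': 0.0938739266721336}
0.0188
{'vertical_fov': 55.071690933738225, 'cx': 320.1872923820523, 'cy': 198.81004000020636, 'dist_coeffs': array([-0.08895371,  0.        ,  0.        ,  0.        ,  0.        ]), 'rvec': array([ 2.26416757, -0.67794858,  0.29505372]), 'tvec': array([-0.18919632,  0.42186593,  0.49019095])}
{'vertical_fov': 57.48666585852404, 'cx': 316.40958115369, 'cy': 198.5942920329867, 'dist_coeffs': array([-0.06081366,  0.        ,  0.        ,  0.        ,  0.        ]), 'rvec': array([ 2.25396518, -0.08324799,  0.04913681]), 'tvec': array([-0.43202599,  0.29129399,  0.55267826])}
```

View pics/scene0.png

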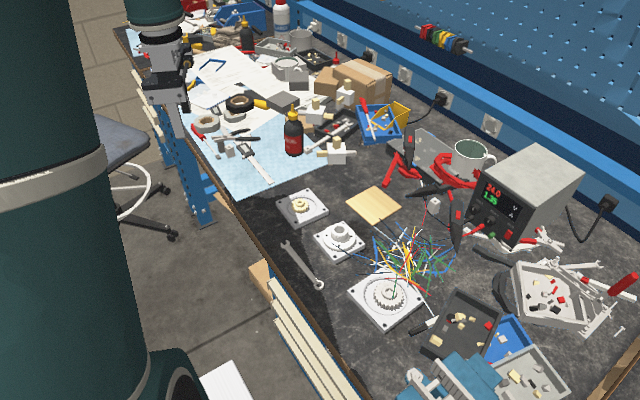

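View pics/side0.png

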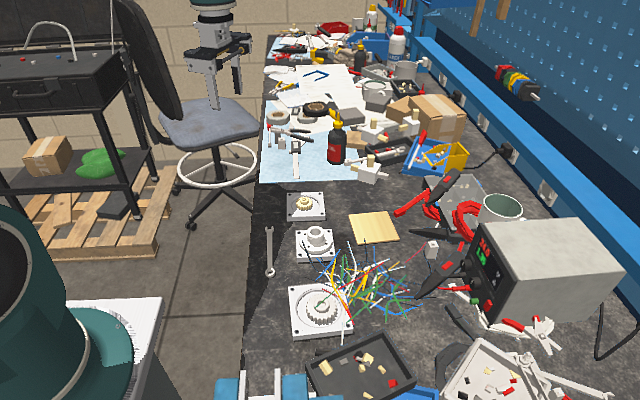

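The scene view shows the medium nest with the pinion at about (303,207), the small nest with the flange at (340,241), the large nest with the gear at (387,297), and the pad at (374,206). Loose wires lie beside the large nest. I'll zoom in and measure.

```bash
cat > h.py <<'E'
import numpy as np,cv2
def load(n): return np.load(n,allow_pickle=True).item()
def K(f):
    fl=200/np.tan(np.radians(f["vertical_fov"])/2)
    return np.array([[fl,0,f["cx"]],[0,fl,f["cy"]],[0,0,1.]])
def ext(f,s=None):
    """R,t camera->world"""
    if "mount" in f:
        M=np.array(f["mount"]);R=s["orientation"]@M[:3,:3];t=s["orientation"]@M[:3,3]+s["eef_pos"];return R,t
    R=cv2.Rodrigues(np.array(f["rvec"]))[0];return R.T,-R.T@np.array(f["tvec"]).ravel()
def dirs(f,uv):
    p=cv2.undistortPoints(np.asarray(uv,float).reshape(-1,1,2),K(f),np.array(f["dist_coeffs"])).reshape(-1,2)
    return np.c_[p,np.ones(len(p))]
def onplane(f,uv,z,s=None):
    R,t=ext(f,s);d=dirs(f,uv)@R.T
    return t+d*((z-t[2])/d[:,2])[:,None]
def cloud(f,s=None):
    h,w=f["range_z"].shape;u,v=np.meshgrid(np.arange(w),np.arange(h))
    R,t=ext(f,s);d=dirs(f,np.c_[u.ravel(),v.ravel()])
    P=(d*f["range_z"].ravel()[:,None])@R.T+t
    P[f["range_z"].ravel()==0]=np.nan
    return P.reshape(h,w,3)
def proj(f,X,s=None):
    R,t=ext(f,s);rv=cv2.Rodrigues(R.T)[0]
    return cv2.projectPoints(np.asarray(X,float).reshape(-1,1,3),rv,-R.T@t,K(f),np.array(f["dist_coeffs"]))[0].reshape(-1,2)
E
python3 - <<'E'
from h import *
for n,c in(("scene",(240,160,460,340)),("side",(250,170,430,350))):
    f=load(f"pics/{n}0.npy");x0,y0,x1,y1=c
    cv2.imwrite(f"pics/{n}0z.png",cv2.resize(f["image"][y0:y1,x0:x1],None,fx=3.3,fy=3.3,interpolation=cv2.INTER_CUBIC))
f=load("pics/scene0.npy");P=cloud(f)
for uv in((303,207),(340,241),(387,297),(374,206),(410,250),(388,292),(340,231),(293,140)):
    print(uv,P[uv[1],uv[0]].round(4))
# height map scene, top view 1mm
for n in("scene","side"):
    f=load(f"pics/{n}0.npy");P=cloud(f).reshape(-1,3);im=f["image"].reshape(-1,3)
    X0,X1,Y0,Y1=0.3,0.95,-0.45,0.45
    H=np.zeros((450,325));C=np.zeros((450,325,3),np.uint8)
    ok=np.isfinite(P).all(1)&(P[:,0]>X0)&(P[:,0]<X1)&(P[:,1]>Y0)&(P[:,1]<Y1)&(P[:,2]<.2)
    i=((Y1-P[ok,1])*500).astype(int).clip(0,449);j=((P[ok,0]-X0)*500).astype(int).clip(0,324)
    np.maximum.at(H,(i,j),P[ok,2]);C[i,j]=im[ok]
    hm=cv2.applyColorMap((H*255/.08).clip(0,255).astype(np.uint8),cv2.COLORMAP_JET)
    cv2.imwrite(f"pics/{n}_top.png",np.hstack([hm,C]))
E
```

```text
(303, 207) [0.4355 0.387  0.0145]
(340, 241) [0.4429 0.2517 0.0246]
(387, 297) [0.438  0.0949 0.0242]
(374, 206) [0.5818 0.3067 0.005 ]
(410, 250) [0.5297 0.1391 0.0532]
(388, 292) [0.4499 0.1047 0.0179]
(340, 231) [0.4599 0.2752 0.023 ]
(293, 140) [0.5215 0.5743 0.0567]
```

View pics/scene0z.png

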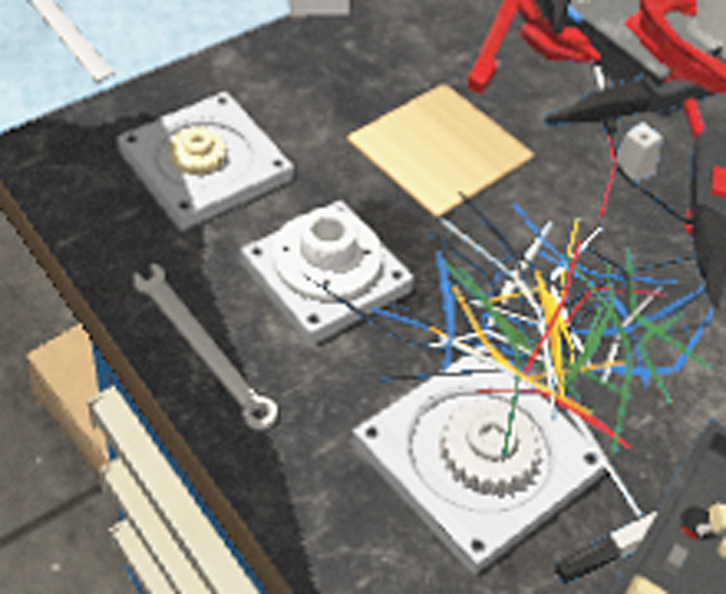

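View pics/side0z.png

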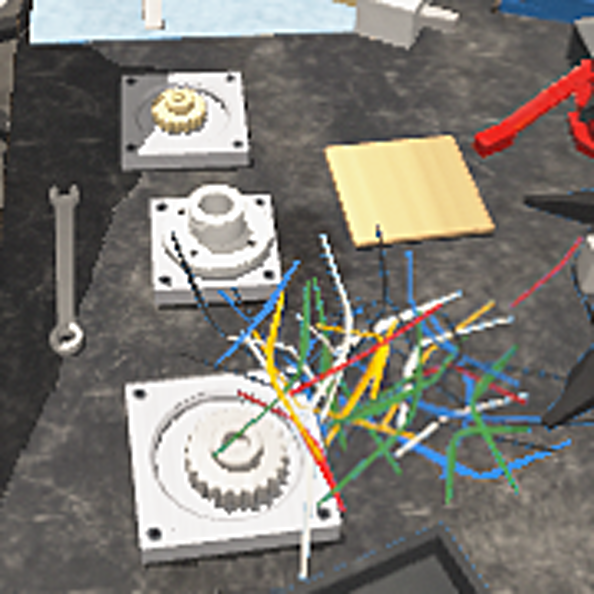

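View pics/scene_top.png

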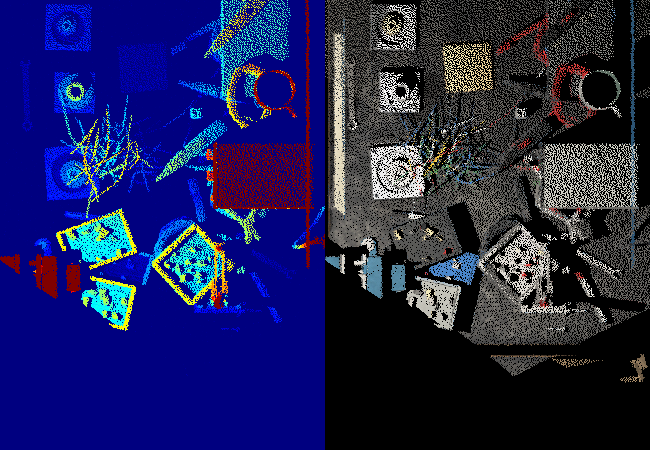

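Emit:
send_rows:
  fingers: [0,0,0,0,0,0,0,0]
  xyz:
    - [-0.6,0.8,-0.4]
    - [-1.2,1.6,-0.8]
    - [-1.8,2.4,-1.2]
    - [-2.4,3.2,-1.6]
    - [-3.0,4.0,-2.0]
    - [-3.6,4.8,-2.4]
    - [-4.2,5.6,-2.8]
    - [-4.4,6.2,-2.9]
  turn:
    - [0,0,0]
    - [0,0,0]
    - [0,0,0]
    - [0,0,0]
    - [0,0,0]
    - [0,0,0]
    - [0,0,0]
    - [0,0,0]

```text
t: 0.9
eef_pos: [0.4458, 0.2436, 0.3498]
orientation: [[0.415, 0.91, 0.001], [0.91, -0.415, 0.001], [0.001, 0.0, -1.0]]
ft_force: [0.6, 0.6, 0.2]
opening: 0.0941
```

Emit:
send_rows:
  fingers: [0,0]
  xyz:
    - [0,0,0]
    - [0,0,0]
  turn:
    - [0,0,0]
    - [0,0,0]

```text
t: 1.1
eef_pos: [0.4458, 0.2448, 0.3484]
orientation: [[0.418, 0.909, -0.0], [0.909, -0.418, 0.0], [0.0, -0.0, -1.0]]
ft_force: [0.2, 1.1, -0.6]
opening: 0.0943
```

```bash
cat >> h.py <<'E'
def snap(name):
    from workcell import ctrl
    s=ctrl.sense();f=ctrl.grab_frame("wrist");f["s"]=s;np.save(f"pics/{name}.npy",f,allow_pickle=True);cv2.imwrite(f"pics/{name}.png",f["image"]);return f,s
E
python3 - <<'E'
from h import *
f,s=snap("w1");print(s["t"],s["eef_pos"],s["orientation"].round(3),s["joint_positions"].round(2));print(f["mount"],f["vertical_fov"])
E
```

```text
1.1 [0.44583975 0.24475879 0.34837547] [[ 0.418  0.909 -0.   ]
 [ 0.909 -0.418  0.   ]
 [ 0.    -0.    -1.   ]] [-0.75  0.1   0.21  1.71 -0.02  1.34  0.6 ]
[[ 9.99999143e-01  1.18408000e-03  5.58723045e-04  5.53059434e-05]
 [-1.28550137e-03  9.68910408e-01  2.47408505e-01 -7.18596335e-02]
 [-2.48401110e-04 -2.47409011e-01  9.68911100e-01 -1.77889485e-01]
 [ 0.00000000e+00  0.00000000e+00  0.00000000e+00  1.00000000e+00]] 60.387639681383654
```

View pics/w1.png

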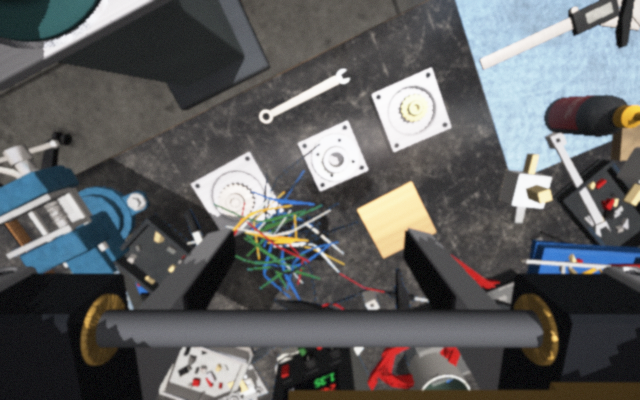

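The wrist view shows the large nest at (238,192), the small nest at (334,157), the medium nest at (412,110) and the pad at (396,219). The loose wires overlap a corner of the large nest. Next I'll measure the nests and hubs.

```bash
cat >> h.py <<'E'
def ortho(f,z,x0,x1,y0,y1,res,s=None):
    xs=np.arange(x1,x0,-res);ys=np.arange(y1,y0,-res)   # rows: x decreasing, cols: y decreasing
    Y,X=np.meshgrid(ys,xs);uv=proj(f,np.c_[X.ravel(),Y.ravel(),np.full(X.size,z)],s).astype(np.float32).reshape(X.shape+(2,))
    return cv2.remap(f["image"],uv[...,0],uv[...,1],cv2.INTER_LINEAR)
E
python3 - <<'E'
from h import *
f=load("pics/w1.npy");s=f["s"];P=cloud(f,s)
z=P[...,2]
def rect(mask,pl,nm):
    cs,_=cv2.findContours(mask.astype(np.uint8),cv2.RETR_EXTERNAL,cv2.CHAIN_APPROX_NONE)
    c=max(cs,key=cv2.contourArea).reshape(-1,2)
    W=onplane(f,c,pl,s)[:,:2]
    r=cv2.minAreaRect(cv2.convexHull((W*1000).astype(np.float32)));print(nm,np.round(r[0],1),np.round(r[1],1),round(r[2],1))
g=cv2.cvtColor(f["image"],cv2.COLOR_BGR2HSV)
near=lambda c,r:(np.hypot(P[...,0]-c[0],P[...,1]-c[1])<r)
# rough centers
for nm,uv in(("L",(238,192)),("S",(334,157)),("M",(412,110)),("pad",(396,219))): 
    p=onplane(f,[uv],.014,s)[0];print(nm,p.round(3))
    m=near(p,.085)&(z>(.003 if nm=="pad" else .0095))
    rect(m,.006 if nm=="pad" else .014,nm)
# part tops: depth-level centroid
for nm,uv,zt,r in(("gear",(236,200),.028,.014),("flange",(335,158),.045,.018),("pinion",(412,108),.024,.010)):
    p=onplane(f,[uv],zt,s)[0]
    m=near(p,.03)&(abs(z-zt)<.0035)
    q=P[m];print(nm,p.round(4),m.sum(),q.mean(0).round(4), (q.min(0)+q.max(0))[:2]/2)
o=ortho(f,.014,.36,.66,.02,.44,.0006,s)
cv2.imwrite("pics/o1.png",o);print(o.shape)
b=z[abs(z)<.01];print("bench",np.median(b))
E
```

```text
L [0.438 0.112 0.014]
L [461.4 125.4] [139.5 139.3] 3.0
S [0.45  0.268 0.014]
S [696.6 145.9] [1125.6  325.7] 65.4
M [0.435 0.397 0.014]
M [435.5 397.1] [89.9 89.8] 88.9
pad [0.579 0.316 0.014]
pad [584.5 317.3] [95.3 95.3] 4.4
gear [0.4462 0.1082 0.028 ] 188 [0.4482 0.1046 0.0264] [0.44863166 0.10431244]
flange [0.448  0.2687 0.045 ] 309 [0.4502 0.2696 0.0435] [0.45042716 0.26966502]
pinion [0.4315 0.3961 0.024 ] 123 [0.4328 0.4014 0.0224] [0.43282885 0.4015867 ]
(501, 700, 3)
bench -0.0009477370735523349
```

View pics/o1.png

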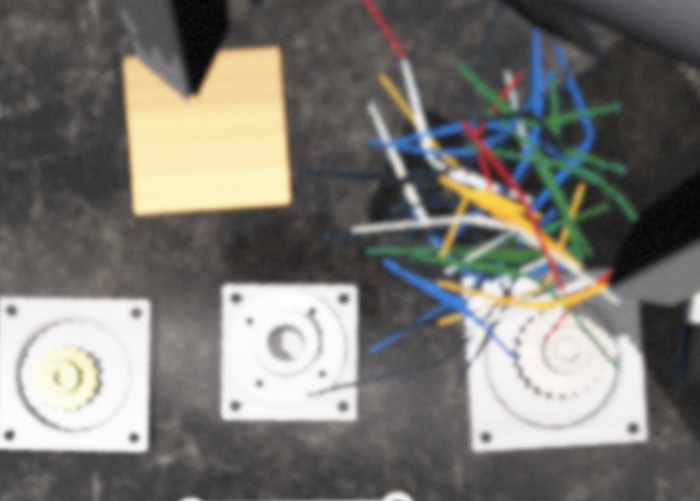

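```bash
cat > go.py <<'E'
import sys
from workcell import ctrl
import numpy as np
s=ctrl.sense();R=s["orientation"]
t=np.array([float(a) for a in sys.argv[1:4]])
print("t",s["t"],"pos",s["eef_pos"].round(4),"open",s["opening"].round(4),"F",s["ft_force"].round(1))
print("units",(R.T@(t-s["eef_pos"])/.05).round(2))
# turn to make z straight down
z=R.T@np.array([0,0,-1.]);a=np.cross([0,0,1],z);print("turn",(np.degrees(a)/6).round(2))
E
python3 go.py .4503 .2695 .12
```

```text
Traceback (most recent call last):
  File "go.py", line 6, in <module>
    print("t",s["t"],"pos",s["eef_pos"].round(4),"open",s["opening"].round(4),"F",s["ft_force"].round(1))
                                                        ^^^^^^^^^^^^^^^^^^
AttributeError: 'float' object has no attribute 'round'
```

```bash
sed -i 's/s\["opening"\].round(4)/round(s["opening"],4)/' go.py
python3 go.py .4503 .2695 .12
```

```text
t 1.15 pos [0.4451 0.2457 0.348 ] open 0.0941 F [-1.  -0.3  0.1]
units [ 0.48 -0.1   4.56]
turn [-0.  0.  0.]
```

Emit:
send_rows:
  fingers: [92,92,92,92,92,92,92]
  xyz:
    - [0.1,0,0.9]
    - [0.2,0,1.8]
    - [0.4,-0.1,2.7]
    - [0.48,-0.1,3.6]
    - [0.48,-0.1,4.3]
    - [0.48,-0.1,4.56]
    - [0.48,-0.1,4.56]
  turn:
    - [0,0,0]
    - [0,0,0]
    - [0,0,0]
    - [0,0,0]
    - [0,0,0]
    - [0,0,0]
    - [0,0,0]

```text
t: 1.85
eef_pos: [0.4497, 0.2695, 0.1192]
orientation: [[0.415, 0.91, -0.003], [0.91, -0.415, -0.002], [-0.003, -0.002, -1.0]]
ft_force: [0.4, 0.1, 0.9]
opening: 0.0599
```

Run:
```python
from h import *
f,s=snap("w2");print(s["eef_pos"],s["opening"])
f2=load("pics/w2.npy")
from workcell import ctrl
g=ctrl.grab_frame("side");cv2.imwrite("pics/side2.png",cv2.resize(g["image"][120:320,180:420],None,fx=3,fy=3))
```

```text
[0.4497032  0.26954565 0.11917997] 0.059943150395750676
```

View pics/w2.png

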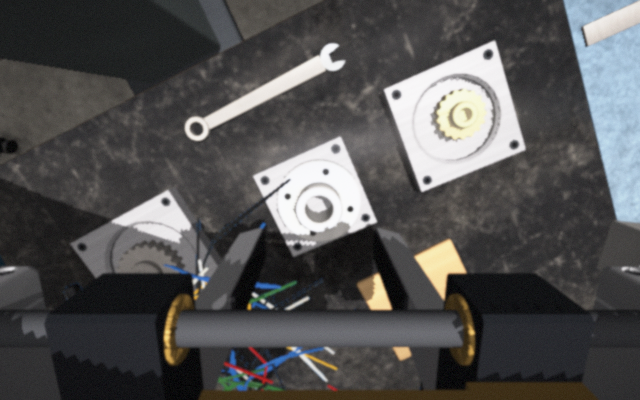

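View pics/side2.png

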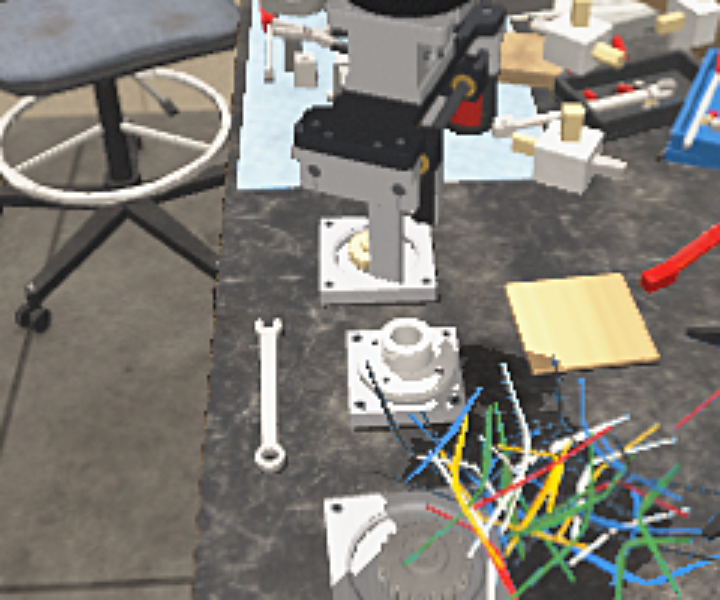

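The wrist close-up shows the flange hub at about (319,203). The medium nest's screws are at (397,94), (488,54), (518,145) and (427,183), and the small nest's at (335,148), (264,182), (366,218) and (296,247).

```bash
cat >> h.py <<'E'
def screws(f,s,pts,z=.014,r=6):
    g=cv2.cvtColor(f["image"],cv2.COLOR_BGR2GRAY).astype(float);out=[]
    for u,v in pts:
        w=g[v-r:v+r+1,u-r:u+r+1];m=np.clip(np.percentile(w,60)*.75-w,0,None);yy,xx=np.mgrid[-r:r+1,-r:r+1]
        out.append((u+(m*xx).sum()/m.sum(),v+(m*yy).sum()/m.sum()))
    return onplane(f,out,z,s)
def toppart(f,s,p,zt,rad,tol=.004,off=-.0015):
    P=cloud(f,s);m=(np.hypot(P[...,0]-p[0],P[...,1]-p[1])<rad)&(abs(P[...,2]-zt-off)<tol)
    cs,_=cv2.findContours(m.astype(np.uint8),cv2.RETR_EXTERNAL,cv2.CHAIN_APPROX_NONE)
    c=max(cs,key=cv2.contourArea).reshape(-1,2);W=onplane(f,c,zt,s)[:,:2]
    (cc,r)=cv2.minEnclosingCircle((W*1000).astype(np.float32));return np.round(cc,1),round(r,1),np.nanmedian(P[m][:,2]).round(4)
E
python3 - <<'E'
from h import *
f=load("pics/w2.npy");s=f["s"]
M=screws(f,s,[(397,94),(488,54),(518,145),(427,183)]);print(M.round(4),M.mean(0).round(4))
S=screws(f,s,[(335,148),(264,182),(366,218),(296,247)]);print(S.round(4),S.mean(0).round(4))
print(toppart(f,s,(.450,.2695),.045,.025),toppart(f,s,(.433,.4015),.024,.018,.003))
print(toppart(f,s,(.433,.4015),.017,.026,.003))
E
```

```text
[[0.3975 0.3598 0.014 ]
 [0.399  0.4345 0.014 ]
 [0.4741 0.4341 0.014 ]
 [0.4734 0.3585 0.014 ]] [0.436  0.3967 0.014 ]
[[0.4166 0.2991 0.014 ]
 [0.4163 0.2343 0.014 ]
 [0.4816 0.2988 0.014 ]
 [0.4818 0.2333 0.014 ]] [0.4491 0.2664 0.014 ]
(array([449.7, 269.6]), 18.1, np.float64(0.0434)) (array([432.4, 400.2]), 10.4, np.float64(0.0225))
(array([432.6, 400.7]), 20.2, np.float64(0.0156))
```

Emit:
send_rows:
  fingers: [92,92,92,92,92,92]
  xyz:
    - [0,0,0.6]
    - [0,0,1.2]
    - [0,0,1.5]
    - [0,0,1.65]
    - [0,0,1.78]
    - [0,0,1.78]
  turn:
    - [0,0,0]
    - [0,0,0]
    - [0,0,0]
    - [0,0,0]
    - [0,0,0]
    - [0,0,0]

```text
t: 2.55
eef_pos: [0.4513, 0.2696, 0.032]
orientation: [[0.416, 0.909, 0.001], [0.909, -0.416, 0.001], [0.001, 0.0, -1.0]]
ft_force: [-1.3, 0.5, 0.0]
opening: 0.0602
```

Emit:
send_rows:
  fingers: [255,255,255,255,255,255]
  xyz:
    - [0,0,0]
    - [0,0,0]
    - [0,0,0]
    - [0,0,0]
    - [0,0,0]
    - [0,0,0]
  turn:
    - [0,0,0]
    - [0,0,0]
    - [0,0,0]
    - [0,0,0]
    - [0,0,0]
    - [0,0,0]

```text
t: 3.15
eef_pos: [0.4511, 0.2694, 0.0318]
orientation: [[0.416, 0.909, 0.0], [0.909, -0.416, 0.0], [0.0, 0.0, -1.0]]
ft_force: [-0.7, -1.8, 6.9]
opening: 0.0346
```

Emit:
send_rows:
  fingers: [255,255,255,255,255,255]
  xyz:
    - [0,0,-0.1]
    - [0,0,-0.4]
    - [0,0,-0.9]
    - [0,0,-1.5]
    - [0,0,-1.7]
    - [0,0,-1.7]
  turn:
    - [0,0,0]
    - [0,0,0]
    - [0,0,0]
    - [0,0,0]
    - [0,0,0]
    - [0,0,0]

```text
t: 3.75
eef_pos: [0.4515, 0.2697, 0.1176]
orientation: [[0.416, 0.909, 0.002], [0.909, -0.416, 0.001], [0.002, 0.001, -1.0]]
ft_force: [-0.1, -0.2, -1.2]
opening: 0.035
```

```bash
python3 - <<'E'
from h import *
f,s=snap("w3");print(s["eef_pos"],s["opening"],s["ft_force"])
E
python3 go.py .5845 .3173 .09
```

```text
[0.4514857  0.26970604 0.11757419] 0.03500098776539995 [-0.05386094 -0.23305927 -1.15007987]
t 3.8 pos [0.4509 0.2694 0.1163] open 0.0347 F [-0.7  0.  -0.9]
units [1.98 2.03 0.53]
turn [ 0. -0.  0.]
```

View pics/w3.png

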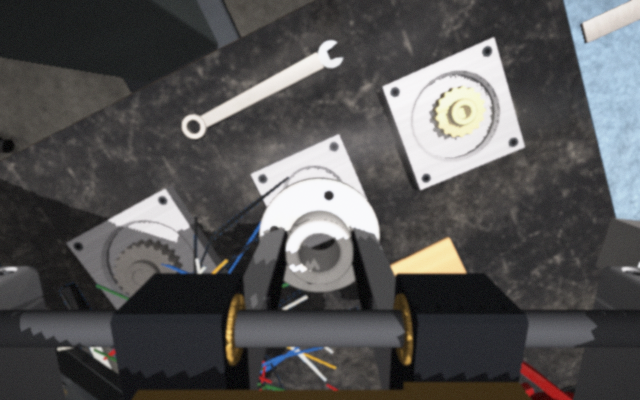

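Emit:
send_rows:
  fingers: [255,255,255,255,255,255,255]
  xyz:
    - [0.4,0.4,0]
    - [0.9,0.9,0]
    - [1.4,1.4,0]
    - [1.8,1.8,0.3]
    - [1.98,2.03,0.8]
    - [1.98,2.03,1.2]
    - [1.98,2.03,1.2]
  turn:
    - [0,0,0]
    - [0,0,0]
    - [0,0,0]
    - [0,0,0]
    - [0,0,0]
    - [0,0,0]
    - [0,0,0]

```text
t: 4.5
eef_pos: [0.5823, 0.3157, 0.0516]
orientation: [[0.416, 0.909, -0.006], [0.909, -0.416, -0.004], [-0.006, -0.004, -1.0]]
ft_force: [-0.9, 0.4, -0.7]
opening: 0.0349
```

```bash
python3 go.py .5845 .3173 .024
```

```text
t 4.5 pos [0.5823 0.3157 0.0516] open 0.0349 F [-0.9  0.4 -0.7]
units [0.05 0.03 0.55]
turn [-0.04  0.06  0.  ]
```

Emit:
send_rows:
  fingers: [255,255,255,255,255,255]
  xyz:
    - [0.02,0,0.2]
    - [0.02,0,0.35]
    - [0.02,0,0.45]
    - [0.02,0,0.5]
    - [0.02,0,0.52]
    - [0.02,0,0.52]
  turn:
    - [0,0,0]
    - [0,0,0]
    - [0,0,0]
    - [0,0,0]
    - [0,0,0]
    - [0,0,0]

```text
t: 5.1
eef_pos: [0.5849, 0.3181, 0.0306]
orientation: [[0.416, 0.909, 0.0], [0.909, -0.416, 0.0], [0.0, 0.0, -1.0]]
ft_force: [-0.1, 0.0, -1.0]
opening: 0.0349
```

Emit:
send_rows:
  fingers: [255,255,255,255,255]
  xyz:
    - [0,0,0.04]
    - [0,0,0.08]
    - [0,0,0.1]
    - [0,0,0.12]
    - [0,0,0.12]
  turn:
    - [0,0,0]
    - [0,0,0]
    - [0,0,0]
    - [0,0,0]
    - [0,0,0]

```text
t: 5.6
eef_pos: [0.5848, 0.318, 0.0242]
orientation: [[0.416, 0.909, -0.0], [0.909, -0.416, -0.0], [-0.0, -0.0, -1.0]]
ft_force: [0.4, 0.1, -0.9]
opening: 0.0349
```

Emit:
send_rows:
  fingers: [255,255,255]
  xyz:
    - [0,0,0.02]
    - [0,0,0.03]
    - [0,0,0.03]
  turn:
    - [0,0,0]
    - [0,0,0]
    - [0,0,0]

```text
t: 5.9
eef_pos: [0.5849, 0.3181, 0.0238]
orientation: [[0.416, 0.909, 0.0], [0.909, -0.416, 0.0], [0.0, 0.0, -1.0]]
ft_force: [-6.6, -3.5, 13.2]
opening: 0.035
```

Emit:
send_rows:
  fingers: [92,92,92,92,92,92]
  xyz:
    - [0,0,0]
    - [0,0,0]
    - [0,0,0]
    - [0,0,-0.3]
    - [0,0,-0.9]
    - [0,0,-1.8]
  turn:
    - [0,0,0]
    - [0,0,0]
    - [0,0,0]
    - [0,0,0]
    - [0,0,0]
    - [0,0,0]

```text
t: 6.5
eef_pos: [0.5838, 0.3174, 0.113]
orientation: [[0.416, 0.909, -0.003], [0.909, -0.416, -0.002], [-0.003, -0.002, -1.0]]
ft_force: [0.1, -0.2, 0.8]
opening: 0.0603
```

```bash
python3 go.py .4326 .4005 .11
```

```text
t 6.5 pos [0.5838 0.3174 0.113 ] open 0.0603 F [ 0.1 -0.2  0.8]
units [ 0.25 -3.44  0.06]
turn [-0.02  0.03  0.  ]
```

Emit:
send_rows:
  fingers: [147,147,147,147,147,147]
  xyz:
    - [0.05,-0.8,0]
    - [0.1,-1.6,0]
    - [0.2,-2.4,0]
    - [0.25,-3.1,0]
    - [0.25,-3.44,0]
    - [0.25,-3.44,0]
  turn:
    - [0,0,0]
    - [0,0,0]
    - [0,0,0]
    - [0,0,0]
    - [0,0,0]
    - [0,0,0]

```text
t: 7.1
eef_pos: [0.4319, 0.4024, 0.1138]
orientation: [[0.413, 0.911, -0.0], [0.911, -0.413, 0.001], [0.001, -0.0, -1.0]]
ft_force: [-0.3, -0.6, 0.4]
opening: 0.0397
```

```bash
python3 - <<'E'
from h import *
f,s=snap("w4");print(s["eef_pos"],s["opening"])
print(toppart(f,s,(.433,.4005),.024,.016,.003))
E
python3 go.py .4326 .4005 .0185
```

```text
[0.43191172 0.40236674 0.11382006] 0.03972050389148332
(array([432.5, 402. ]), 10.1, np.float64(0.0225))
t 7.15 pos [0.4336 0.4012 0.1137] open 0.0397 F [0.8 0.5 0.1]
units [-0.02 -0.01  1.9 ]
turn [ 0.   -0.01  0.  ]
```

View pics/w4.png

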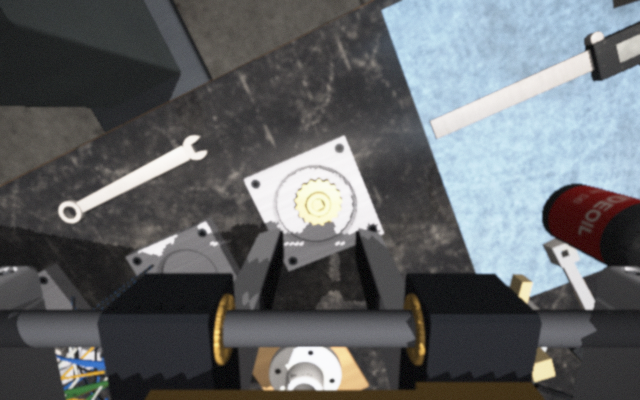

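The pinion is centred between the fingers at (319,205), and the flange sits on the pad behind. Descending.

Emit:
send_rows:
  fingers: [147,147,147,147,147,147,147]
  xyz:
    - [-0.02,0,0.6]
    - [-0.02,0,1.2]
    - [-0.02,0,1.5]
    - [-0.02,0,1.7]
    - [-0.02,0,1.8]
    - [-0.02,0,1.85]
    - [-0.02,0,1.85]
  turn:
    - [0,0,0]
    - [0,0,0]
    - [0,0,0]
    - [0,0,0]
    - [0,0,0]
    - [0,0,0]
    - [0,0,0]

```text
t: 7.85
eef_pos: [0.4336, 0.4002, 0.0209]
orientation: [[0.416, 0.909, 0.001], [0.909, -0.416, 0.0], [0.001, 0.0, -1.0]]
ft_force: [0.2, 1.2, -1.0]
opening: 0.0399
```

Emit:
send_rows:
  fingers: [147,180,255,255,255,255,255]
  xyz:
    - [0,0,0.04]
    - [0,0,0.04]
    - [0,0,0.04]
    - [0,0,0.04]
    - [0,0,0.04]
    - [0,0,0.04]
    - [0,0,0.04]
  turn:
    - [0,0,0]
    - [0,0,0]
    - [0,0,0]
    - [0,0,0]
    - [0,0,0]
    - [0,0,0]
    - [0,0,0]

```text
t: 8.55
eef_pos: [0.4333, 0.4001, 0.0186]
orientation: [[0.416, 0.91, 0.0], [0.91, -0.416, 0.0], [0.0, 0.0, -1.0]]
ft_force: [-0.7, 0.0, 4.7]
opening: 0.0185
```

Emit:
send_rows:
  fingers: [255,255,255,255,255,255]
  xyz:
    - [0,0,-0.1]
    - [0,0,-0.4]
    - [0,0,-0.8]
    - [0,0,-1.2]
    - [0,0,-1.3]
    - [0,0,-1.3]
  turn:
    - [0,0,0]
    - [0,0,0]
    - [0,0,0]
    - [0,0,0]
    - [0,0,0]
    - [0,0,0]

```text
t: 9.15
eef_pos: [0.4335, 0.4004, 0.0845]
orientation: [[0.416, 0.909, 0.001], [0.909, -0.416, 0.001], [0.002, 0.001, -1.0]]
ft_force: [-0.3, -0.5, 0.5]
opening: 0.0185
```

```bash
python3 - <<'E'
from h import *
f,s=snap("w5");print(s["eef_pos"],s["opening"])
print(toppart(f,s,s["eef_pos"],s["eef_pos"][2]+.0055,.02,.003))
E
python3 go.py .4491 .2664 .084
```

```text
[0.43350745 0.40035999 0.08453254] 0.0184835735191258
(array([431.9, 401.4]), 10.1, np.float64(0.0884))
t 9.2 pos [0.4331 0.4    0.0836] open 0.0186 F [ 0.2 -0.4 -1.6]
units [-2.3   1.4  -0.01]
turn [ 0. -0.  0.]
```

View pics/w5.png

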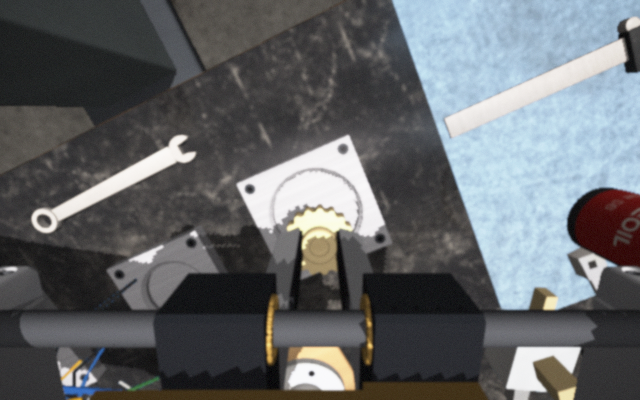

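The pinion is held level at (319,245), and its nest is now empty. Moving it over the small nest.

Emit:
send_rows:
  fingers: [255,255,255,255,255,255,255,255]
  xyz:
    - [-0.6,0.4,0]
    - [-1.2,0.8,0]
    - [-1.8,1.2,0]
    - [-2.3,1.43,0]
    - [-2.3,1.43,0]
    - [-2.3,1.43,0.4]
    - [-2.3,1.43,0.8]
    - [-2.3,1.43,0.8]
  turn:
    - [0,0,0]
    - [0,0,0]
    - [0,0,0]
    - [0,0,0]
    - [0,0,0]
    - [0,0,0]
    - [0,0,0]
    - [0,0,0]

```text
t: 10.0
eef_pos: [0.4488, 0.2652, 0.0409]
orientation: [[0.415, 0.91, -0.004], [0.91, -0.415, -0.003], [-0.004, -0.002, -1.0]]
ft_force: [-0.2, 0.1, -0.8]
opening: 0.0181
```

```bash
python3 go.py .4503 .2654 .0186;python3 - <<'E'
from h import *
f,s=snap("w6")
E
```

```text
t 10.0 pos [0.4488 0.2652 0.0409] open 0.0181 F [-0.2  0.1 -0.8]
units [0.02 0.03 0.45]
turn [-0.02  0.04  0.  ]
```

View pics/w6.png

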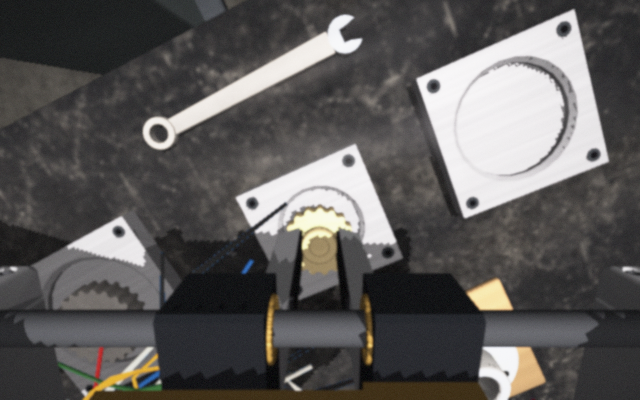

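Emit:
send_rows:
  fingers: [255,255,255,255,255,255,255]
  xyz:
    - [0,0,0.15]
    - [0,0,0.25]
    - [0,0,0.32]
    - [0,0,0.36]
    - [0,0,0.39]
    - [0,0,0.41]
    - [0,0,0.41]
  turn:
    - [0,0,0]
    - [0,0,0]
    - [0,0,0]
    - [0,0,0]
    - [0,0,0]
    - [0,0,0]
    - [0,0,0]

```text
t: 10.75
eef_pos: [0.4504, 0.2657, 0.0229]
orientation: [[0.416, 0.909, 0.0], [0.909, -0.416, -0.0], [-0.0, 0.0, -1.0]]
ft_force: [0.5, 0.4, -0.4]
opening: 0.0186
```

Emit:
send_rows:
  fingers: [255,255,255,255,255]
  xyz:
    - [0,0,0.03]
    - [0,0,0.06]
    - [0,0,0.08]
    - [0,0,0.09]
    - [0,0,0.09]
  turn:
    - [0,0,0]
    - [0,0,0]
    - [0,0,0]
    - [0,0,0]
    - [0,0,0]

```text
t: 11.25
eef_pos: [0.4504, 0.2657, 0.0185]
orientation: [[0.416, 0.909, -0.0], [0.909, -0.416, -0.0], [-0.0, -0.0, -1.0]]
ft_force: [-1.5, -1.2, 5.2]
opening: 0.0182
```

Contact came at the predicted height. Releasing and rising.

Emit:
send_rows:
  fingers: [147,147,147,147,147,147]
  xyz:
    - [0,0,0]
    - [0,0,0]
    - [0,0,0]
    - [0,0,-0.3]
    - [0,0,-1.0]
    - [0,0,-2.0]
  turn:
    - [0,0,0]
    - [0,0,0]
    - [0,0,0]
    - [0,0,0]
    - [0,0,0]
    - [0,0,0]

```text
t: 11.85
eef_pos: [0.4492, 0.2648, 0.1179]
orientation: [[0.416, 0.909, -0.003], [0.909, -0.416, -0.003], [-0.004, -0.002, -1.0]]
ft_force: [0.7, 0.5, 0.0]
opening: 0.0401
```

```bash
python3 go.py .448 .1048 .13
```

```text
t 11.85 pos [0.4492 0.2648 0.1179] open 0.0401 F [0.7 0.5 0. ]
units [-2.92  1.31 -0.23]
turn [-0.02  0.03  0.  ]
```

Emit:
send_rows:
  fingers: [136,136,136,136,136,136,136]
  xyz:
    - [-0.7,0.3,-0.23]
    - [-1.4,0.6,-0.23]
    - [-2.1,1.0,-0.23]
    - [-2.7,1.25,-0.23]
    - [-2.92,1.3,-0.23]
    - [-2.92,1.3,-0.23]
    - [-2.92,1.3,-0.23]
  turn:
    - [0,0,0]
    - [0,0,0]
    - [0,0,0]
    - [0,0,0]
    - [0,0,0]
    - [0,0,0]
    - [0,0,0]

```text
t: 12.55
eef_pos: [0.4489, 0.107, 0.13]
orientation: [[0.415, 0.91, 0.0], [0.91, -0.415, 0.0], [0.0, 0.0, -1.0]]
ft_force: [-0.8, 0.1, 0.0]
opening: 0.0439
```

```bash
python3 - <<'E'
from h import *
f,s=snap("w7");print(s["eef_pos"],s["opening"])
print(toppart(f,s,(.448,.1048),.028,.02,.003))
print("pinion",toppart(f,s,(.449,.266),.024,.016,.003))
E
python3 go.py .448 .1048 .0225
```

```text
[0.44891823 0.10697905 0.12998112] 0.04390050983073134
(array([447.9, 104.5]), 14.1, np.float64(0.0265))
pinion (array([448.9, 264.7]), 10.5, np.float64(0.0224))
t 12.6 pos [0.4489 0.1072 0.1299] open 0.0437 F [-0.1  0.4 -0.6]
units [-0.05  0.    2.15]
turn [ 0. -0.  0.]
```

View pics/w7.png

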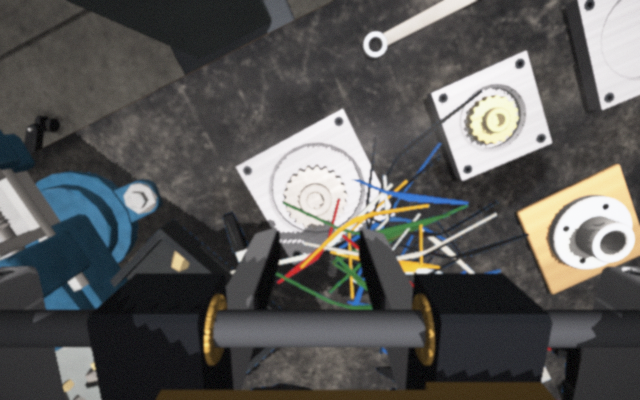

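The pinion is seated in the small nest at about (495,119), the flange is on the pad, and the gear hub is at (315,199). Wires cross the fingers' path, so I'll descend watching the force.

Emit:
send_rows:
  fingers: [136,136,136,136,136]
  xyz:
    - [-0.05,0,0.4]
    - [-0.05,0,0.8]
    - [-0.05,0,1.2]
    - [-0.05,0,1.5]
    - [-0.05,0,1.6]
  turn:
    - [0,0,0]
    - [0,0,0]
    - [0,0,0]
    - [0,0,0]
    - [0,0,0]

```text
t: 13.1
eef_pos: [0.4471, 0.1046, 0.0485]
orientation: [[0.414, 0.91, -0.002], [0.91, -0.414, -0.001], [-0.001, -0.001, -1.0]]
ft_force: [0.1, 0.4, -0.1]
opening: 0.0436
```

```bash
python3 - <<'E'
from h import *
f=load("pics/w7.npy");s=f["s"]
L=screws(f,s,[(338,121),(247,170)]);print(L.round(4))
d=L[0]-L[1];c=L.mean(0)[:2];n=np.array([d[1],-d[0]]);print(c+n/2,c-n/2,np.linalg.norm(d))
E
python3 go.py .448 .1048 .0225
```

```text
[[0.3976 0.1483 0.014 ]
 [0.4029 0.0598 0.014 ]]
[0.44453686 0.10673781] [0.3560204  0.10143379] 0.08867523096321807
t 13.1 pos [0.4471 0.1046 0.0485] open 0.0436 F [ 0.1  0.4 -0.1]
units [0.01 0.02 0.52]
turn [-0.01  0.01  0.  ]
```

Emit:
send_rows:
  fingers: [136,136,136,136,136]
  xyz:
    - [0,0,0.2]
    - [0,0,0.35]
    - [0,0,0.42]
    - [0,0,0.46]
    - [0,0,0.46]
  turn:
    - [0,0,0]
    - [0,0,0]
    - [0,0,0]
    - [0,0,0]
    - [0,0,0]

```text
t: 13.6
eef_pos: [0.4479, 0.1036, 0.027]
orientation: [[0.416, 0.909, 0.0], [0.909, -0.416, -0.0], [0.0, 0.0, -1.0]]
ft_force: [-0.8, -0.4, -0.3]
opening: 0.0439
```

Emit:
send_rows:
  fingers: [136,136,190,255,255,255,255]
  xyz:
    - [0.02,0,0.07]
    - [0.02,0,0.09]
    - [0.02,0,0.09]
    - [0.02,0,0.09]
    - [0.02,0,0.09]
    - [0.02,0,0.09]
    - [0.02,0,0.09]
  turn:
    - [0,0,0]
    - [0,0,0]
    - [0,0,0]
    - [0,0,0]
    - [0,0,0]
    - [0,0,0]
    - [0,0,0]

```text
t: 14.3
eef_pos: [0.4482, 0.1045, 0.0225]
orientation: [[0.416, 0.909, 0.0], [0.909, -0.416, -0.0], [-0.0, 0.0, -1.0]]
ft_force: [-0.6, -1.2, 2.0]
opening: 0.0261
```

Emit:
send_rows:
  fingers: [255,255,255,255,255,255,255]
  xyz:
    - [0,0,-0.1]
    - [0,0,-0.4]
    - [0,0,-0.8]
    - [0,0,-1.3]
    - [0,0,-1.8]
    - [0,0,-2.0]
    - [0,0,-2.0]
  turn:
    - [0,0,0]
    - [0,0,0]
    - [0,0,0]
    - [0,0,0]
    - [0,0,0]
    - [0,0,0]
    - [0,0,0]

```text
t: 15.0
eef_pos: [0.4488, 0.1048, 0.1234]
orientation: [[0.416, 0.91, 0.002], [0.91, -0.416, 0.001], [0.002, 0.001, -1.0]]
ft_force: [0.1, 0.8, -2.7]
opening: 0.0262
```

```bash
python3 - <<'E'
from h import *
f,s=snap("w8");print(s["eef_pos"],s["opening"])
print(toppart(f,s,s["eef_pos"],s["eef_pos"][2]+.0055,.025,.003))
E
python3 go.py .436 .3967 .12
```

```text
[0.44875032 0.10480044 0.12335881] 0.026188413562729645
(array([440.1, 108.9]), 22.8, np.float64(0.1274))
t 15.05 pos [0.4482 0.1047 0.1223] open 0.0262 F [ 0.   0.1 -1.9]
units [ 5.21 -2.65  0.05]
turn [ 0. -0.  0.]
```

View pics/w8.png

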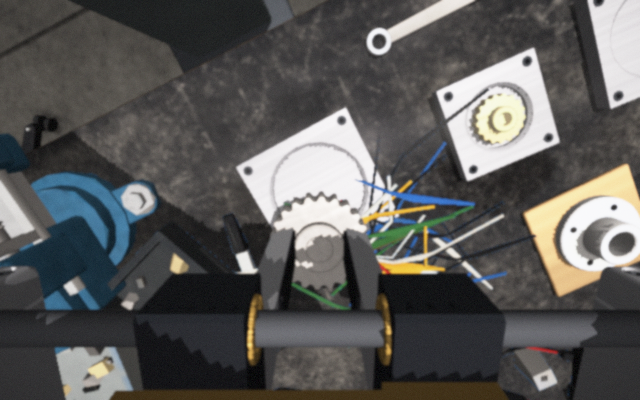

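The gear is held level at (322,245) and the large nest is empty. Now to the medium nest.

Emit:
send_rows:
  fingers: [255,255,255,255,255,255,255,255]
  xyz:
    - [0.7,-0.35,0]
    - [1.4,-0.7,0]
    - [2.1,-1.05,0]
    - [2.8,-1.4,0]
    - [3.5,-1.75,0]
    - [4.2,-2.1,0]
    - [4.8,-2.45,0]
    - [5.2,-2.64,0.2]
  turn:
    - [0,0,0]
    - [0,0,0]
    - [0,0,0]
    - [0,0,0]
    - [0,0,0]
    - [0,0,0]
    - [0,0,0]
    - [0,0,0]

```text
t: 15.85
eef_pos: [0.4351, 0.3986, 0.1112]
orientation: [[0.414, 0.91, -0.001], [0.91, -0.414, 0.0], [-0.0, -0.001, -1.0]]
ft_force: [0.5, -1.4, -1.1]
opening: 0.0261
```

Emit:
send_rows:
  fingers: [255,255,255,255]
  xyz:
    - [0,0,0.4]
    - [0,0,0.8]
    - [0,0,1.1]
    - [0,0,1.1]
  turn:
    - [0,0,0]
    - [0,0,0]
    - [0,0,0]
    - [0,0,0]

```text
t: 16.25
eef_pos: [0.435, 0.3945, 0.0544]
orientation: [[0.416, 0.909, -0.003], [0.909, -0.416, -0.003], [-0.004, -0.001, -1.0]]
ft_force: [0.0, -0.7, -2.0]
opening: 0.0261
```

```bash
python3 - <<'E'
from h import *
f,s=snap("w9")
E
python3 go.py .436 .3967 .0225
```

```text
t 16.3 pos [0.4357 0.3951 0.056 ] open 0.0263 F [ 0.1 -0.  -1. ]
units [ 0.03 -0.01  0.67]
turn [-0.01  0.02  0.  ]
```

View pics/w9.png

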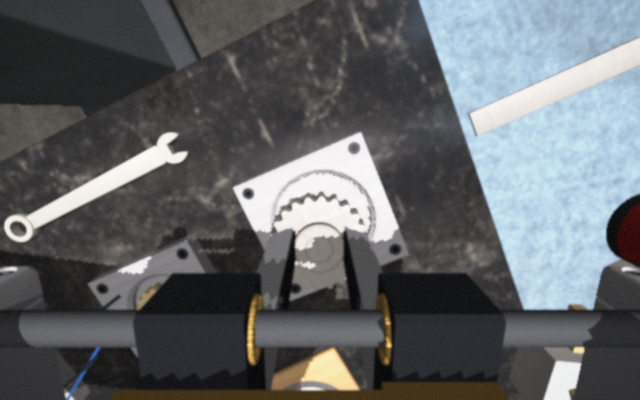

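Emit:
send_rows:
  fingers: [255,255,255,255,255,255]
  xyz:
    - [0.02,0,0.2]
    - [0.02,0,0.38]
    - [0.02,0,0.48]
    - [0.02,0,0.55]
    - [0.02,0,0.58]
    - [0.02,0,0.58]
  turn:
    - [0,0,0]
    - [0,0,0]
    - [0,0,0]
    - [0,0,0]
    - [0,0,0]
    - [0,0,0]

```text
t: 16.9
eef_pos: [0.4367, 0.3968, 0.0284]
orientation: [[0.416, 0.909, 0.0], [0.909, -0.416, -0.0], [-0.0, 0.0, -1.0]]
ft_force: [-0.5, 0.4, -1.9]
opening: 0.026
```

Emit:
send_rows:
  fingers: [255,255,255,255,255]
  xyz:
    - [0,0,0.05]
    - [0,0,0.08]
    - [0,0,0.105]
    - [0,0,0.12]
    - [0,0,0.12]
  turn:
    - [0,0,0]
    - [0,0,0]
    - [0,0,0]
    - [0,0,0]
    - [0,0,0]

```text
t: 17.4
eef_pos: [0.4366, 0.3967, 0.0225]
orientation: [[0.416, 0.909, -0.0], [0.909, -0.416, -0.0], [-0.0, -0.0, -1.0]]
ft_force: [-1.7, -0.6, 0.9]
opening: 0.0258
```

Emit:
send_rows:
  fingers: [255,255,255]
  xyz:
    - [0,0,0.01]
    - [0,0,0.015]
    - [0,0,0.015]
  turn:
    - [0,0,0]
    - [0,0,0]
    - [0,0,0]

```text
t: 17.7
eef_pos: [0.4367, 0.3967, 0.0224]
orientation: [[0.416, 0.909, -0.0], [0.909, -0.416, 0.0], [0.0, -0.0, -1.0]]
ft_force: [-5.4, -4.7, 13.3]
opening: 0.0259
```

Firm contact. Releasing.

Emit:
send_rows:
  fingers: [136,136,136,136,136,136,136]
  xyz:
    - [0,0,0]
    - [0,0,0]
    - [0,0,0]
    - [0,0,-0.3]
    - [0,0,-1.0]
    - [0,0,-1.8]
    - [0,0,-1.8]
  turn:
    - [0,0,0]
    - [0,0,0]
    - [0,0,0]
    - [0,0,0]
    - [0,0,0]
    - [0,0,0]
    - [0,0,0]

```text
t: 18.4
eef_pos: [0.4388, 0.3986, 0.1176]
orientation: [[0.416, 0.909, 0.005], [0.909, -0.416, 0.006], [0.007, 0.003, -1.0]]
ft_force: [0.3, -0.4, -0.4]
opening: 0.044
```

```bash
python3 - <<'E'
from h import *
f,s=snap("w10")
print("gear",toppart(f,s,(.436,.397),.028,.02,.003))
E
python3 go.py .5845 .3175 .11
```

```text
gear (array([436.5, 397.2]), 14.1, np.float64(0.0264))
t 18.45 pos [0.4378 0.3979 0.115 ] open 0.0442 F [ 0.2  0.3 -1.1]
units [-0.24  3.34  0.1 ]
turn [ 0.02 -0.04  0.  ]
```

View pics/w10.png

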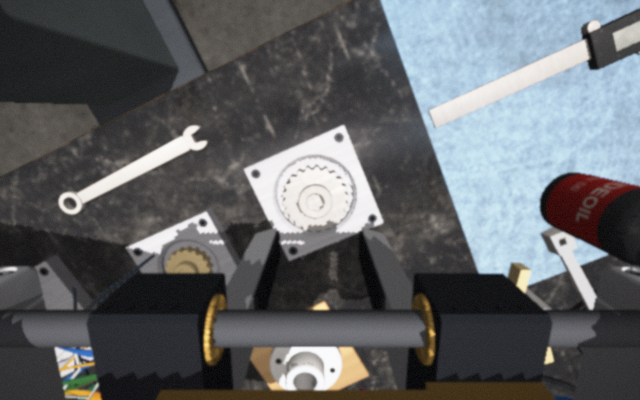

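The gear is seated and centred in the medium nest at about (315,195). Next, the flange.

Emit:
send_rows:
  fingers: [106,106,106,106,106,106,106]
  xyz:
    - [-0.1,0.8,0]
    - [-0.15,1.6,0]
    - [-0.2,2.4,0]
    - [-0.24,3.1,0]
    - [-0.24,3.34,0]
    - [-0.24,3.34,0]
    - [-0.24,3.34,0]
  turn:
    - [0,0,0]
    - [0,0,0]
    - [0,0,0]
    - [0,0,0]
    - [0,0,0]
    - [0,0,0]
    - [0,0,0]

```text
t: 19.15
eef_pos: [0.5823, 0.3172, 0.1112]
orientation: [[0.415, 0.91, -0.001], [0.91, -0.415, -0.0], [-0.001, -0.001, -1.0]]
ft_force: [-0.4, -0.4, 0.2]
opening: 0.0546
```

```bash
python3 - <<'E'
from h import *
f,s=snap("w11")
print(toppart(f,s,(.5845,.3175),.037,.025,.003))
E
python3 go.py .5845 .3175 .0215
```

```text
(array([583.9, 319. ]), 18.0, np.float64(0.0354))
t 19.2 pos [0.5821 0.3176 0.1114] open 0.0547 F [-1.   0.4  0.7]
units [0.02 0.05 1.8 ]
turn [-0.01  0.    0.  ]
```

View pics/w11.png

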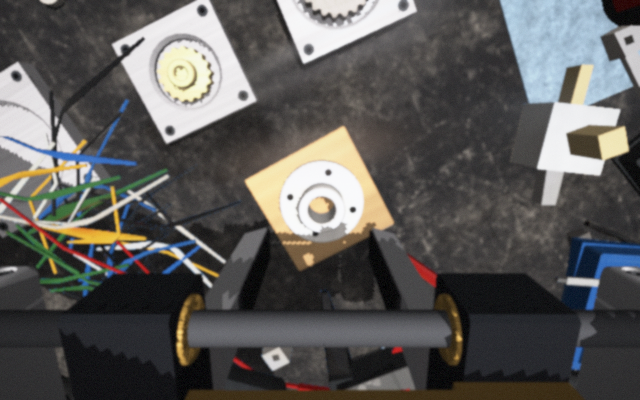

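Emit:
send_rows:
  fingers: [106,106,106,106,106,106,106]
  xyz:
    - [0.03,0.03,0.6]
    - [0.03,0.03,1.2]
    - [0.03,0.03,1.5]
    - [0.03,0.03,1.65]
    - [0.03,0.03,1.72]
    - [0.03,0.03,1.75]
    - [0.03,0.03,1.75]
  turn:
    - [0,0,0]
    - [0,0,0]
    - [0,0,0]
    - [0,0,0]
    - [0,0,0]
    - [0,0,0]
    - [0,0,0]

```text
t: 19.9
eef_pos: [0.5859, 0.3175, 0.025]
orientation: [[0.416, 0.91, 0.001], [0.91, -0.416, 0.001], [0.001, 0.001, -1.0]]
ft_force: [0.1, 0.5, 0.4]
opening: 0.0549
```

Emit:
send_rows:
  fingers: [106,160,255,255,255,255]
  xyz:
    - [0,-0.03,0.04]
    - [0,-0.03,0.04]
    - [0,-0.03,0.04]
    - [0,-0.03,0.04]
    - [0,-0.03,0.04]
    - [0,-0.03,0.04]
  turn:
    - [0,0,0]
    - [0,0,0]
    - [0,0,0]
    - [0,0,0]
    - [0,0,0]
    - [0,0,0]

```text
t: 20.5
eef_pos: [0.5843, 0.3178, 0.0223]
orientation: [[0.416, 0.909, 0.0], [0.909, -0.416, 0.0], [0.0, 0.0, -1.0]]
ft_force: [-0.9, 0.7, 3.3]
opening: 0.0349
```

Emit:
send_rows:
  fingers: [255,255,255,255,255,255]
  xyz:
    - [0,0,-0.1]
    - [0,0,-0.4]
    - [0,0,-0.9]
    - [0,0,-1.5]
    - [0,0,-2.0]
    - [0,0,-2.0]
  turn:
    - [0,0,0]
    - [0,0,0]
    - [0,0,0]
    - [0,0,0]
    - [0,0,0]
    - [0,0,0]

```text
t: 21.1
eef_pos: [0.586, 0.3186, 0.1271]
orientation: [[0.416, 0.909, 0.005], [0.909, -0.416, 0.003], [0.005, 0.003, -1.0]]
ft_force: [0.1, 0.9, -1.0]
opening: 0.0347
```

```bash
python3 - <<'E'
from h import *
f,s=snap("w12");print(s["eef_pos"])
print(toppart(f,s,s["eef_pos"],s["eef_pos"][2]+.0147,.025,.003))
E
python3 go.py .4445 .1067 .12
```

```text
[0.58597516 0.31862694 0.12707673]
(array([580.2, 321.3]), 23.1, np.float64(0.1402))
t 21.15 pos [0.5851 0.3183 0.1249] open 0.0349 F [-0.1  0.  -0.6]
units [-5.02 -0.8   0.08]
turn [ 0.02 -0.03  0.  ]
```

View pics/w12.png

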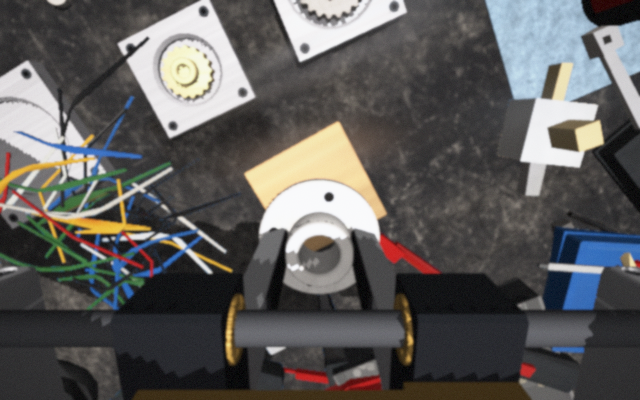

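The flange is held level at (320,250). Moving it to the large nest.

Emit:
send_rows:
  fingers: [255,255,255,255,255,255,255,255]
  xyz:
    - [-0.8,-0.1,0]
    - [-1.6,-0.2,0]
    - [-2.4,-0.4,0]
    - [-3.2,-0.5,0]
    - [-4.0,-0.6,0]
    - [-4.7,-0.7,0]
    - [-5.0,-0.78,0]
    - [-5.02,-0.78,0]
  turn:
    - [0,0,0]
    - [0,0,0]
    - [0,0,0]
    - [0,0,0]
    - [0,0,0]
    - [0,0,0]
    - [0,0,0]
    - [0,0,0]

```text
t: 21.95
eef_pos: [0.4434, 0.1045, 0.1222]
orientation: [[0.417, 0.909, -0.001], [0.909, -0.417, -0.0], [-0.0, -0.0, -1.0]]
ft_force: [0.7, 0.4, -1.0]
opening: 0.0349
```

Emit:
send_rows:
  fingers: [255,255,255,255,255]
  xyz:
    - [0,0,0.4]
    - [0,0,0.8]
    - [0,0,1.1]
    - [0,0,1.2]
    - [0,0,1.2]
  turn:
    - [0,0,0]
    - [0,0,0]
    - [0,0,0]
    - [0,0,0]
    - [0,0,0]

```text
t: 22.45
eef_pos: [0.4444, 0.1063, 0.0617]
orientation: [[0.415, 0.91, -0.001], [0.91, -0.415, -0.001], [-0.001, -0.001, -1.0]]
ft_force: [0.4, 0.0, -0.5]
opening: 0.0346
```

```bash
python3 go.py .4453 .1063 .0235
python3 - <<'E'
from h import *
f,s=snap("w13");print(s["eef_pos"])
E
```

```text
t 22.45 pos [0.4444 0.1063 0.0617] open 0.0346 F [ 0.4  0.  -0.5]
units [0.01 0.02 0.76]
turn [-0.01  0.01  0.  ]
[0.44436835 0.10626039 0.06169598]
```

View pics/w13.png

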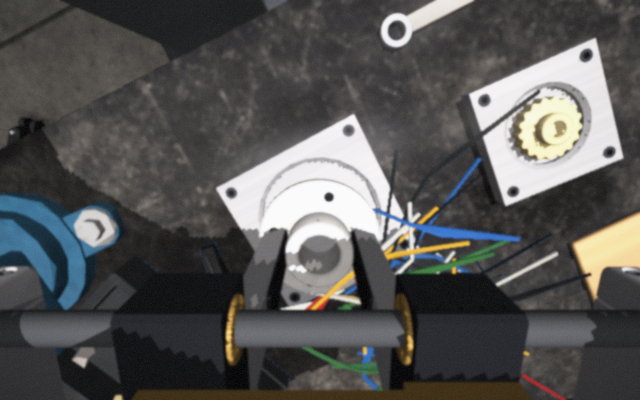

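The flange hangs over the pocket and its left and right gaps look even. Lowering.

Emit:
send_rows:
  fingers: [255,255,255,255,255,255]
  xyz:
    - [0.01,0.01,0.2]
    - [0.01,0.01,0.4]
    - [0.01,0.01,0.55]
    - [0.01,0.01,0.62]
    - [0.01,0.01,0.66]
    - [0.01,0.01,0.66]
  turn:
    - [0,0,0]
    - [0,0,0]
    - [0,0,0]
    - [0,0,0]
    - [0,0,0]
    - [0,0,0]

```text
t: 23.1
eef_pos: [0.445, 0.1059, 0.029]
orientation: [[0.416, 0.909, -0.0], [0.909, -0.416, -0.0], [-0.0, -0.0, -1.0]]
ft_force: [-0.3, -0.2, -0.3]
opening: 0.0345
```

Emit:
send_rows:
  fingers: [255,255,255,255,255,255]
  xyz:
    - [0,0,0.05]
    - [0,0,0.08]
    - [0,0,0.1]
    - [0,0,0.11]
    - [0,0,0.12]
    - [0,0,0.12]
  turn:
    - [0,0,0]
    - [0,0,0]
    - [0,0,0]
    - [0,0,0]
    - [0,0,0]
    - [0,0,0]

```text
t: 23.7
eef_pos: [0.4451, 0.106, 0.0233]
orientation: [[0.416, 0.909, 0.0], [0.909, -0.416, 0.0], [0.0, 0.0, -1.0]]
ft_force: [-1.0, -0.5, 1.2]
opening: 0.0349
```

Emit:
send_rows:
  fingers: [255,255,255]
  xyz:
    - [0,0,0.01]
    - [0,0,0.015]
    - [0,0,0.015]
  turn:
    - [0,0,0]
    - [0,0,0]
    - [0,0,0]

```text
t: 24.0
eef_pos: [0.4451, 0.106, 0.0231]
orientation: [[0.416, 0.909, 0.0], [0.909, -0.416, 0.0], [0.0, 0.0, -1.0]]
ft_force: [-6.9, -2.1, 23.4]
opening: 0.0347
```

Emit:
send_rows:
  fingers: [106,106,106,106,106,106,106,106]
  xyz:
    - [0,0,0]
    - [0,0,0]
    - [0,0,0]
    - [0,0,-0.3]
    - [0,0,-1.0]
    - [0,0,-1.8]
    - [0,0,-2.4]
    - [0,0,-2.4]
  turn:
    - [0,0,0]
    - [0,0,0]
    - [0,0,0]
    - [0,0,0]
    - [0,0,0]
    - [0,0,0]
    - [0,0,0]
    - [0,0,0]

```text
t: 24.8
eef_pos: [0.4468, 0.1066, 0.1458]
orientation: [[0.416, 0.909, 0.005], [0.909, -0.416, 0.002], [0.004, 0.004, -1.0]]
ft_force: [-0.3, 0.6, -0.6]
opening: 0.0549
```

Run:
```python
from h import *
f,s=snap("w14");print(s["eef_pos"])
print(toppart(f,s,(.4445,.1067),.038,.025,.003),toppart(f,s,(.449,.266),.024,.016,.003))
```

```text
[0.4468409  0.10655546 0.14577777]
(array([444.6, 107. ]), 18.0, np.float64(0.0364)) (array([449.1, 264.5]), 10.6, np.float64(0.0224))
```

View pics/w14.png

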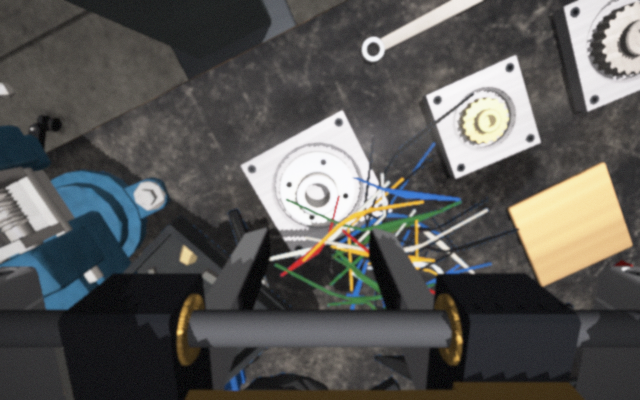

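All three parts are in their nests: the flange at (318,190), the pinion at (487,119) and the gear at about (630,35). The pad is empty. One last check from the scene camera, then I'll hand in.

Run:
```python
from h import *
from workcell import ctrl
f=load("pics/w14.npy");P=cloud(f,f["s"])
for n,c,z0,r0,r1 in(("flange",(.4446,.107),.021,.02,.033),("pinion",(.449,.2645),.017,.011,.018)):
    d=np.hypot(P[...,0]-c[0],P[...,1]-c[1]);q=P[(d>r0)&(d<r1)&(abs(P[...,2]-z0+.0015)<.003)]
    a=np.linalg.lstsq(np.c_[q[:,:2]-c,np.ones(len(q))],q[:,2],rcond=None)[0];print(n,len(q),np.degrees(a[:2]).round(2),a[2].round(4))
g=ctrl.grab_frame("scene");o=load("pics/scene0.npy")
cv2.imwrite("pics/scene_end.png",g["image"])
d=cv2.absdiff(g["image"],o["image"]).max(2)
for nm,(x0,y0,x1,y1) in(("oil",(283,108,304,160)),("caliper",(238,140,275,188)),("wrench",(280,238,325,292))): print(nm,(d[y0:y1,x0:x1]>60).mean())
```

```text
flange 22 [ 0.14 -0.05] 0.0168
pinion 750 [0.32 0.54] 0.0156
oil 0.0
caliper 0.0
wrench 0.1419753086419753
```

View pics/scene_end.png

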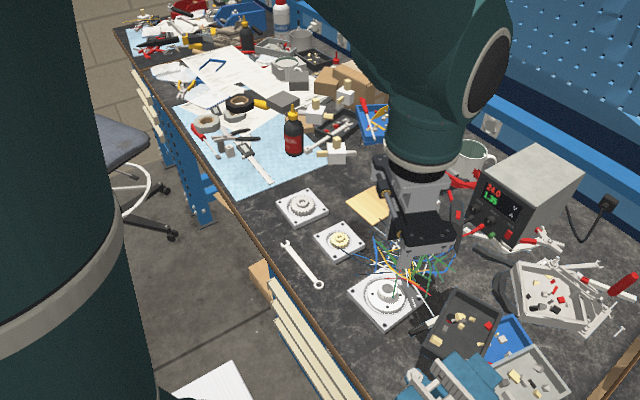

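The scene view shows the parts in place and the wrench at (301,263). Two readings need checking: the flange disc gave only 22 depth points, and the wrench area changed (a shadow moved there).

Run:
```python
from h import *
f=load("pics/w14.npy");P=cloud(f,f["s"]);c=(.4446,.107)
d=np.hypot(P[...,0]-c[0],P[...,1]-c[1])
for r0,r1 in((.02,.026),(.026,.033),(.042,.048),(.01,.017)):
    q=P[(d>r0)&(d<r1)&(P[...,2]<.06)][:,2];print(r0,len(q),np.percentile(q,[5,25,50,75,95]).round(4))
q=P[(d>.02)&(d<.034)&(abs(P[...,2]-.021)<.006)]
from numpy.linalg import lstsq
q=q[~np.isnan(q).any(1)];a=lstsq(np.c_[q[:,:2]-c,np.ones(len(q))],q[:,2],rcond=None)[0];print(len(q),np.degrees(a[:2]),a[2])
# wrench edges in both frames
a=cv2.imread("pics/scene0.png")[230:300,270:335];b=cv2.imread("pics/scene_end.png")[230:300,270:335]
cv2.imwrite("pics/wr.png",cv2.resize(np.hstack([a,b]),None,fx=6,fy=6))
```

```text
0.02 796 [0.0138 0.0145 0.015  0.0156 0.0461]
0.026 1605 [0.0136 0.0143 0.0148 0.0154 0.0556]
0.042 1967 [0.0114 0.0122 0.0128 0.0136 0.0507]
0.01 1031 [0.0064 0.0321 0.0362 0.037  0.0469]
872 [-0.02894257  0.0097506 ] 0.015481473614699289
```

View pics/wr.png

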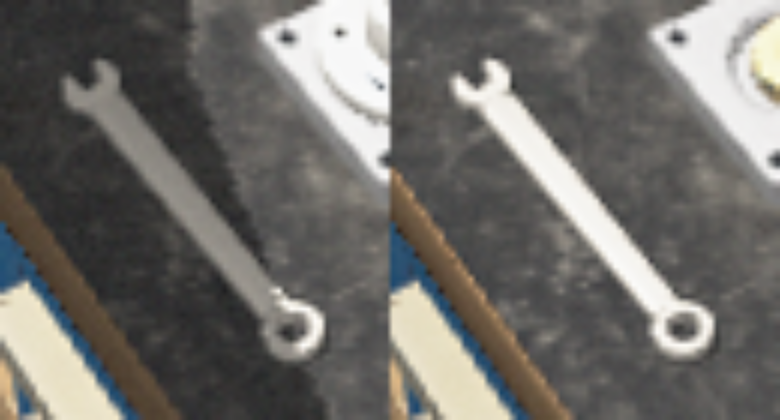

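The wrench has not moved; the change was only the shadow. The flange disc reads lower than nominal, so I'll compare it with the earlier views on the nest rim and the pad.

Run:
```python
from h import *
for n,c in(("w2",(.4497,.2696)),("w11",(.5839,.319)),("w14",(.4446,.107))):
    f=load(f"pics/{n}.npy");P=cloud(f,f["s"]);d=np.hypot(P[...,0]-c[0],P[...,1]-c[1])
    print(n,[np.nanmedian(P[(d>a)&(d<b)&(P[...,2]<.06)][:,2]).round(4) for a,b in((.013,.017),(.022,.026),(.028,.033))])
f=load("pics/w14.npy");P=cloud(f,f["s"]);d=np.hypot(P[...,0]-.4446,P[...,1]-.107);m=(d>.012)&(d<.0175)&(abs(P[...,2]-.0365)<.003)
q=P[m];a=np.linalg.lstsq(np.c_[q[:,:2]-[.4446,.107],np.ones(len(q))],q[:,2],rcond=None)[0];print("hub tilt",np.degrees(a[:2]).round(2),len(q))
```

```text
w2 [np.float64(0.0434), np.float64(0.0219), np.float64(0.0217)]
w11 [np.float64(0.0355), np.float64(0.014), np.float64(0.0138)]
w14 [np.float64(0.0367), np.float64(0.015), np.float64(0.0148)]
hub tilt [ 0.36 -0.44] 606
```

The hub-to-disc step is 21.5 mm in all three views, so the part's face is simply lower than the text says. The flange is flat on the pocket floor, with its hub top at the expected height. Handing in.

Run:
```python
from workcell import ctrl
print(ctrl.close_job(), ctrl.sense()["t"])
```

```text
the job is handed in; nothing more can be done
the job is handed in; nothing more can be done
```

All three parts are in their own nests, hub up and flat on the pocket floor, and I handed the job in about 25 s into the 93 s allowed. I parked the flange on the pad, moved the pinion to the small nest and the gear to the medium nest, then put the flange in the large nest. Each part was gripped by its hub and lowered until I felt contact.

**Position checks**

| Part | Distance from nest centre |
|---|---|
| Flange | under 1 mm |
| Gear | under 1 mm |
| Pinion | about 2 mm (5 mm clearance all round) |

- **Height and tilt:** all three hub tops are at the height of a seated part. Flange and pinion tilt is under 0.7°, within measurement noise. I did not measure the gear's tilt separately, but it looked flat.
- **Forces:** the highest wrist force reading was about 25 N, when setting the flange down.
- **Bystanders:** the oil bottle and caliper show no change in the scene picture. The wrench area did change, but only because a shadow moved; its outline is in the same place.

**Readings that disagreed**
- The flange's disc face read about 5 mm lower than its stated thickness. The hub-to-disc step was the same before, during and after the move, so that is the part's shape, not a bad seat.
- The depth cameras read about 1.5 mm low throughout.
- The loose wires near the large nest overlapped the fingers' path but gave no measurable force.

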